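# Hang the spanner and press its label holder behind the shelf lip

### The job

Set up the spanner's place on the small bench-top shelf: first hang the spanner by its ring on the steel peg of the blue upright and let go of it. Then push the label holder, upright and centred, down behind the aluminium lip on the shelf's front edge until the sprung strip in the bottom is pressed right down, and finish while still gripping the holder and holding it pressed home: do not let go. Leave the carton, the battery pack and the wire spool where they are.

Things in the scene. Friction and masses are not known exactly. Their poses are not given: they have to be found in the camera images.
- rack: Fixed bench-top shelf, 300 mm wide (y), 65 mm high: orange front beam (face at x = 0 of this frame, top at z = 65 mm), board behind to x = 210 mm. Origin on the bench under the middle of the beam's face; x points into the shelf (away from the robot at yaw 0), y left, z up. Blue upright 40 x 40 mm at y = +100 mm, x 0 to 40, top z = 215 mm, carries the peg. Lip and slot at y = -50 mm.
- peg_mid (a point): Middle of the straight steel peg, 8 mm thick, sticking out of the blue upright 65 mm towards the shelf's -x and sloping up 12 degrees to its free tip (axis 190 mm above the bench at the root, 204 at the tip). This point: on the axis, 33 mm in front of the upright, 197 mm up. Axes as the shelf's.
- slot_mouth (a point): Middle of the slot's mouth at the lip's top edge, 50 mm above the bench, 5 mm in front of the beam's face; axes as the shelf's. The aluminium lip is 90 mm long (y). The slot between lip and beam face is 10 mm wide (x), straight up to 40 mm; the lip's top 10 mm flare outwards by 5 mm. The beam's face rises 15 mm above the lip, so the foot can be felt against it first.
- seat_top (a point): Middle of the top of the sprung steel strip in the bottom of the slot, 88 x 8.5 mm, on which the holder's foot lands; 23 mm above the bench when up, 18 mm when fully pressed. Axes as the shelf's.
- seat (a joint): Travel of the sprung strip (m): 0 up, 0.005 fully down (a hard stop). It takes 4 N to start it and 9 N to press it fully down; it springs back when not held.
- spanner_eye (a point): Centre of the ring of the short steel spanner (180 g), standing ring up in a wooden block. Ring: outside 36 mm, hole 22 mm, 10 mm thick; the hole's axis is x, the flat lies in y-z, z points up. Shank 16 mm wide (y), 8 thick; the jaw at the bottom, 36 mm wide, ends 117 mm below this point. Can be gripped across the ring along y (36 mm), at this height, clear of the hole.
- spanner_block: Fixed wooden block that the spanner stands in, 49 x 77 x 45 mm, with a pocket 35 mm deep, 13 x 41 mm. Origin at its underside; axes as those of the spanner in it.
- holder_center (a point): Centre (half-way up) of the grey label holder (about 70 g), which stands upright in a wooden block: a plate 80 mm wide (y), 95 mm high (z), with the same label on both faces, so either face may be in front. Its lower 62 mm are 6 mm thick (x), the top 33 mm is a grip rib 10 mm thick. The foot is 47.5 mm below this point.
- holder_foot (a point): Middle of the underside of the label holder; axes as holder_center.
- holder_block: Fixed wooden block that the label holder stands in, 46 x 121 x 40 mm, with a slot 30 mm deep, 10 x 85 mm. Origin at its underside; axes as those of the holder in it. Its place and the spanner block's may be exchanged.
- carton: Bystander: small cardboard carton 70 x 90 x 45 mm standing on the shelf's board. Origin at its underside.
- battery_center (a point): Bystander: black and yellow battery pack 75 x 110 x 60 mm on the bench between robot and shelf. Point at its centre, 30 mm up.
- spool: Bystander: wire spool, 80 mm across, 56 mm high, on the bench. Origin at its underside.
Mind the look-alikes: they are no part of the job. There is more than one size of the part that bears spanner_eye; the job needs the smaller.

How it is judged (in metres and radians):
On the way, in this order (a step that is already met when the one before it is completed fails the run):
1. the spanner hangs by its ring on the peg, let go (x of spanner_eye in the frame of rack between -0.062 and 0.004 m and y of spanner_eye in the frame of rack between 0.085 and 0.115 m and z of spanner_eye in the frame of rack between 0.172 and 0.203 m and angle between spanner_eye's own z axis and vertical below 0.3 rad and contact force between spanner and rack above 0.5 N and contact force between spanner and the arm below 0.05 N and contact force between spanner and the fingers below 0.05 N), for 0.2 s.
2. the label holder's foot is behind the lip (x of holder_foot in the frame of rack between -0.011 and 0.001 m and y of holder_foot in the frame of rack between -0.07 and -0.03 m and z of holder_foot in the frame of rack between 0.01 and 0.035 m), for 0.1 s.
At the end, for the whole second after the job is handed in: Spanner hanging upright (0.3 rad) by its ring on the peg, untouched by the robot; holder upright (0.12 rad) behind the lip, centred within 15 mm, sprung strip down by more than 3.5 of its 5 mm, the fingers on the holder with more than 1 N (all of step 1 and x of holder_foot in the frame of rack between -0.011 and 0.001 m and y of holder_foot in the frame of rack between -0.065 and -0.035 m and z of holder_foot in the frame of rack between 0.01 and 0.0215 m and angle between holder_foot's own z axis and vertical below 0.12 rad and value of joint seat above 0.0035 m and contact force between holder and the fingers above 1 N); the arm keeps its last pose, push and grip.
It fails at once if the carton is displaced by more than 25 mm (distance of carton from where it was at the start of the episode above 0.025 m).
It fails at once if the battery pack is displaced by more than 25 mm (distance of battery_center from where it was at the start of the episode above 0.025 m).
It fails at once if the wire spool is displaced by more than 25 mm (distance of spool from where it was at the start of the episode above 0.025 m).
It also fails if it takes over 69 s, if anything falls off the work surface, if the arm or the gripper's body presses on something with over 40 N, if the wrist force passes 120 N, or if a joint passes its speed limit or range.

### The arm

A 7-joint arm with a two-finger parallel gripper is mounted at the origin on the work surface. World frame = base frame: x ahead of the robot, y to its left, z up, the work surface at z = 0. Lengths are in m, angles in degrees, forces in N, time in s.
With the tool pointing down it reaches from about 0.425 to 0.875 m from the base axis. Payload 9.9 kg.
Tool frame: the origin (TCP) lies at the very end of the fingers, on their centre line; the grasp point (between the pads) lies 19 mm behind it; z points along the fingers, y is the line along which they close (so a half turn about z gives the same grasp; the last joint's range is limited). The gripper opens to 85 mm and grips with 20 to 120 N. Pads are 22 mm wide; open, the fingers measure 114 mm over their backs; the gripper's body (76 mm by 85 mm) begins 54 mm behind the grasp point. The pads swing forward as they close: fully open they stand 13 mm farther back than shut.
Start: joints at [-68.915, 32.985, 1.427, 82.34, -0.859, 64.687, -3.237], TCP at [0.295, 0.607, 0.231] pointing down, gripper open.
Joint ranges: [-157.87, 157.87], [-19.46, 123.44], [-87.15, 90], [11.01, 140.99], [-62.26, 242.26], [9.8, 113.94], [-161.44, 161.44]. Speed limits (degrees/s): [127.2, 127.2, 172.46, 172.46, 180, 180, 180].

### API

Orientations are given as a 3x3 rotation matrix whose columns are the frame's x, y, z axes.
In Python, from rig import * gives the robot as it stands. The module is installed in compiled form; this text tells all that it offers.
- The arm moves only by the tool servo_tool, never from a script. Its argument "increments" is a list that holds one entry, the list of rows, each a list of 5 numbers: the opening, from 0 (shut) to 1 (fully open), then the shift along the tool's x, y, z in m, then the turn about the tool's z in rad. In form: [[[claw, tx, ty, tz, roll], ...]]. A call has 1 to 20 rows; each row is the pose to reach, as a shift and turn from the pose commanded when the call began, along the tool's axes at that moment; what a row does not reach only later rows make up. A row lasts 1/8 s, in which the tool goes at most 62.5 mm and 10.7 degrees, less where a joint would pass 70% of its speed; a pose out of reach is approached as far as the arm can. A call with a gripper value outside its range is refused whole. The fingers move at their own pace and stop on an object; the grip force is fixed at half the most. Time passes only in rows, so rows that repeat a pose let the fingers close. It gives the time, the measured TCP pose, the force, the opening and the grip force at its end, in the units of the state.
- get_state(): the state, without advancing time (a new reading comes with each control period).
- camera(name): name is "scene" or "top" or "wrist"; returns the picture (480x640x3 uint8, red, green, blue); there is no depth.
- calibration(name): a dict with "fx", "fy", "cx", "cy" (pixels), "k1" (the pictures are not rectified: a ray, as slopes to the right and down, at radius r is drawn at 1 + k1 r^2 times it, then the intrinsics apply), "world_from_camera" (4x4, takes a point from camera to world coordinates). Camera axes: x right, y down, z forward; pixel columns grow to the right and rows downward; lengths in m; the calibration is good to about 2 mm. A picture is of the moment at which its call begins: read the wrist's pose just before it. calibration takes no time and is no camera call; for the wrist camera it gives the pose at the moment of the call.
- job_done(): hands the job in; it is judged then, once.
The state is a dict: "t": time; "q": joint angles; "dq": joint speeds; "joint_torque": joint torques, N m; "tool_pos": TCP position; "orientation": TCP orientation; "wrist_force": force on the tool from outside, world axes, zero at the start; "wrist_torque": the same for the moment, N m; "gripper_width": finger opening in m; "finger_force": force on a finger pad.
Only numpy, scipy, OpenCV 4.12 (cv2) and the standard library are available. Lean on these libraries where they do the work, as an engineer would, in place of code of your own. Each camera call takes 0.05 s, during which the arm holds its last target. There are 200 camera calls.

## Working session

There is one attempt and no reset: what is moved stays moved. The work goes in short steps, Python scripts to look and compute and a tool call to move; the robot and the scene stay as the last step left them, time stands still between calls to the robot, and variables do not carry over. Pictures are saved under pics/ and viewed, at most 10 in all, crops included, and the job is handed in when it is done.

Besides the shell and the picture viewer there is one more tool, called after "Emit:" as a command line: name --argument value ..., lists and objects as JSON in quotes. servo_tool: Moves the arm, as the interface text tells. Its arguments: {"type":"object","properties":{"increments":{"type":"array"}},"required":["increments"]}

```bash
mkdir -p pics; cat > h.py <<'E'
from rig import *
import numpy as np, cv2
def ray(c,u,v):
    k=np.array([[c['fx'],0,c['cx']],[0,c['fy'],c['cy']],[0,0,1.]])
    p=cv2.undistortPoints(np.array([[[u,v]]],float),k,np.array([c['k1'],0,0,0.]))[0,0]
    T=np.array(c['world_from_camera']); d=T[:3,:3]@np.array([p[0],p[1],1]); return T[:3,3],d/np.linalg.norm(d)
def plane(c,u,v,z):
    o,d=ray(c,u,v); return o+d*(z-o[2])/d[2]
def proj(c,P):
    T=np.linalg.inv(np.array(c['world_from_camera'])); p=T[:3,:3]@np.array(P)+T[:3,3]; s=p[:2]/p[2]; s=s*(1+c['k1']*(s@s))
    return s[0]*c['fx']+c['cx'],s[1]*c['fy']+c['cy']
def tri(rs):
    A=sum(np.eye(3)-np.outer(d,d) for o,d in rs); b=sum((np.eye(3)-np.outer(d,d))@o for o,d in rs); return np.linalg.solve(A,b)
def save(n,name):
    im=camera(n); cv2.imwrite('pics/'+name+'.png',im[:,:,::-1]); return im
E
python3 - <<'E'
from h import *
save('scene','s0');save('top','t0')
for n in('scene','top','wrist'):
    c=calibration(n);print(n,c['fx'],c['k1'],np.round(c['world_from_camera'],3).tolist())
s=get_state();print(s['t'],np.round(s['orientation'],3).tolist(),s['wrist_force'],s['gripper_width'])
E
```

```text
scene 437.1026310827813 -0.049039732102819825 [[-0.843, 0.414, -0.345, 0.898], [0.538, 0.661, -0.523, 0.474], [0.011, -0.626, -0.779, 0.791], [0.0, 0.0, 0.0, 1.0]]
top 522.2368821123149 -0.05883214816307755 [[-0.022, -0.997, 0.072, 0.507], [-1.0, 0.022, 0.002, 0.014], [-0.003, -0.072, -0.997, 1.409], [0.0, 0.0, 0.0, 1.0]]
wrist 390.62188499815556 -0.03174280047421915 [[0.436, 0.866, 0.245, 0.233], [0.9, -0.419, -0.121, 0.637], [-0.002, 0.273, -0.962, 0.373], [0.0, 0.0, 0.0, 1.0]]
0.1 [[-0.9, 0.437, -0.001], [0.437, 0.9, -0.001], [-0.0, -0.002, -1.0]] [ 0.23924794 -0.39824688  0.51795219] 0.08571971404981561
```

View pics/s0.png

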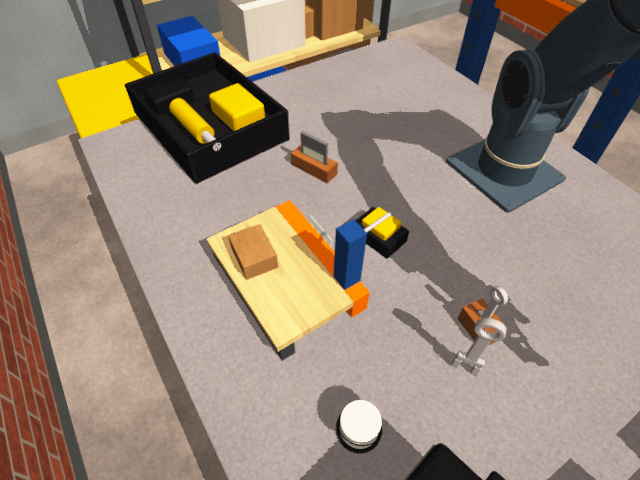

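View pics/t0.png

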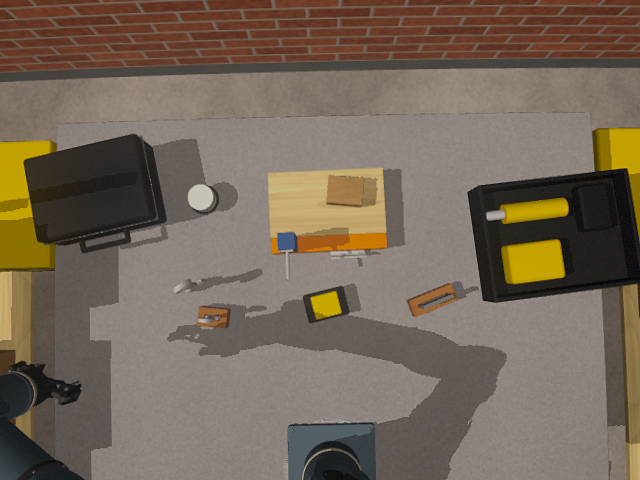

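The scene shows two spanners. One stands in the wooden block (scene ring ≈(499,297), top ≈(211,318)). The other is free-standing with a larger ring (scene ≈(489,330), top ≈(185,286)). The one in the block has the smaller ring, so it fits the description; I'll confirm in an enlarged crop. The holder in its block is at scene (315,155) and top (433,299). The shelf's orange beam is at top (328,243), the upright at (287,242) and the battery at (326,304).

```bash
python3 - <<'E'
from h import *
s=cv2.imread('pics/s0.png');t=cv2.imread('pics/t0.png')
a=cv2.resize(s[270:380,430:540],(500,500),interpolation=cv2.INTER_CUBIC)
b=cv2.resize(t[260:340,160:240],(300,300),interpolation=cv2.INTER_CUBIC)
c2=cv2.resize(t[220:290,260:400],(600,300)[:2],interpolation=cv2.INTER_CUBIC)
o=np.zeros((500,800,3),np.uint8);o[:,:500]=a;o[:300,500:]=b;cv2.imwrite('pics/c0.png',o)
ct=calibration('top')
hsv=cv2.cvtColor(t,cv2.COLOR_BGR2HSV)
def rect(m,z,name,region):
    mm=np.zeros_like(m);u0,v0,u1,v1=region;mm[v0:v1,u0:u1]=m[v0:v1,u0:u1]
    cs,_=cv2.findContours(mm,0,cv2.CHAIN_APPROX_NONE)
    k=max(cs,key=cv2.contourArea);
    P=np.array([plane(ct,*p[0],z)[:2] for p in k]).astype(np.float32)
    r=cv2.minAreaRect(P);print(name,cv2.contourArea(k),np.round(r[0],4),np.round(r[1],4),round(r[2],2), 'px',cv2.boundingRect(k))
for p in [(328,243),(287,242),(205,325),(225,320),(418,305),(433,299),(455,290),(211,318),(345,190)]: print(p,hsv[p[1],p[0]])
orange=cv2.inRange(hsv,(3,200,120),(14,255,255)); rect(orange,.065,'beam',(255,220,400,270))
brown=cv2.inRange(hsv,(3,90,40),(16,235,255)); rect(brown,.045,'spblock',(190,295,240,340)); rect(brown,.040,'hoblock',(400,275,465,325))
blue=cv2.inRange(hsv,(100,120,40),(125,255,255)); rect(blue,.215,'upright',(265,220,305,270))
E
```

```text
(328, 243) [ 14 216 163]
(287, 242) [109 121 129]
(205, 325) [ 14 178 152]
(225, 320) [ 14 163 155]
(418, 305) [13 72 82]
(433, 299) [21 42 85]
(455, 290) [10 24 97]
(211, 318) [13 23 77]
(345, 190) [ 17 138 165]
beam 512.5 [0.5907 0.0094] [0.0388 0.1307] 1.94 px (298, 235, 51, 18)
spblock 425.5 [0.4058 0.2998] [0.0847 0.0504] 83.82 px (196, 307, 34, 21)
hoblock 821.0 [ 0.4374 -0.2727] [0.0482 0.1255] 20.22 px (407, 284, 51, 33)
upright 190.5 [0.5883 0.0956] [0.0344 0.0368] 88.98 px (278, 233, 16, 17)
```

View pics/c0.png

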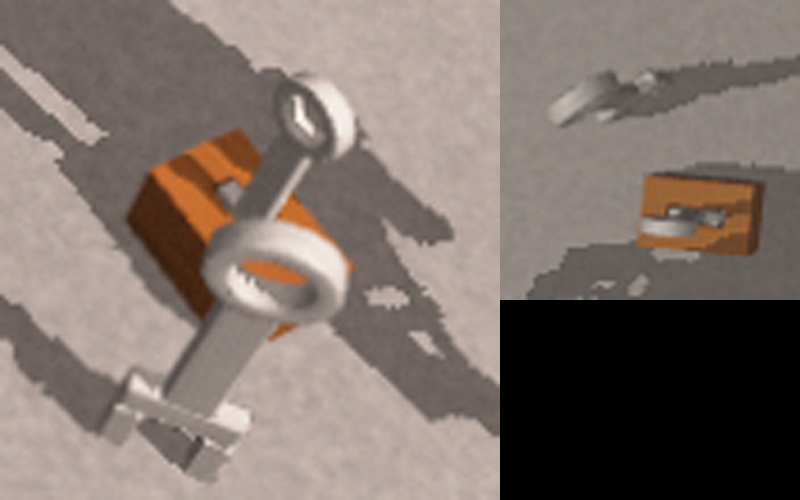

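The crop confirms it: the smaller ring belongs to the spanner in the wooden block, and the large-ringed one stands free. I'll take better numbers for the beam and ring now.

```bash
python3 - <<'E'
from h import *
t=cv2.imread('pics/t0.png');ct=calibration('top');cs=calibration('scene')
hsv=cv2.cvtColor(t,cv2.COLOR_BGR2HSV)
m=cv2.inRange(hsv,(6,190,90),(17,255,255));m[:225]=0;m[265:]=0;m[:,:262]=0;m[:,395:]=0
F=[];B=[]
for u in range(262,395):
    v=np.where(m[:,u])[0]
    if len(v)>6: F.append(plane(ct,u,v.max()+.5,.065)[:2])
F=np.array(F);p=np.polyfit(F[:,1],F[:,0],1);r=F[:,0]-np.polyval(p,F[:,1]);k=abs(r)<.003;p=np.polyfit(F[k,1],F[k,0],1)
yaw=-np.arctan(p[0]);print('beam line',p,'yaw',np.degrees(yaw),'n',k.sum(),'y ext',F[:,1].min(),F[:,1].max())
ym=(F[:,1].min()+F[:,1].max())/2;O=np.array([np.polyval(p,ym),ym]);R=np.array([[np.cos(yaw),-np.sin(yaw)],[np.sin(yaw),np.cos(yaw)]])
print('rack',O,'upright pred',O+R@[.02,.1],'peg tip',O+R@[-.065,.1],'slot',O+R@[-.005,-.05])
print('peg tip pix top',proj(ct,[*(O+R@[-.065,.1]),.204]),'scene',proj(cs,[*(O+R@[-.065,.1]),.204]))
e=tri([ray(ct,204.8,320.5),ray(cs,499.7,295.7)]);print('eye',e, 'plane .127',plane(ct,204.8,320.5,.127),plane(cs,499.7,295.7,.127))
s=get_state();P=np.array(s['tool_pos']);Rt=np.array(s['orientation']);print(P,Rt.T@(np.array([e[0],e[1],.25])-P))
E
```

```text
beam line [-0.03608585  0.57144294] yaw 2.0666700126928554 n 53 y ext -0.1529360182435965 0.1309345592620924
rack [ 0.57183991 -0.01100073] upright pred [0.58822066 0.08965547] peg tip [0.50327595 0.08659017] slot [ 0.56864628 -0.06114852]
peg tip pix top (np.float64(290.3800934293389), np.float64(278.0308459563391)) scene (np.float64(387.2917518748201), np.float64(211.33139455227592))
eye [0.40309264 0.30372526 0.12348658] plane .127 [0.40358844 0.30263412 0.127     ] [0.40543533 0.30488325 0.127     ]
[0.29449892 0.60691237 0.23051727] [-0.23005078 -0.22540061 -0.01912588]
```

Emit:
servo_tool --increments '[[[1,-0.04,-0.04,0,-0.06],[1,-0.08,-0.08,0,-0.12],[1,-0.12,-0.12,0,-0.18],[1,-0.16,-0.16,0,-0.25],[1,-0.2,-0.2,0,-0.3],[1,-0.23,-0.225,0,-0.345],[1,-0.23,-0.225,0,-0.345],[1,-0.23,-0.225,0,-0.345]]]'

```text
t: 1.1
tool_pos: [0.4031, 0.305, 0.2312]
orientation: [[-0.994, 0.107, -0.0], [0.107, 0.994, 0.0], [0.0, 0.0, -1.0]]
wrist_force: [0.1, 0.9, 0.4]
gripper_width: 0.0852
finger_force: 0.0
```

```bash
python3 - <<'E'
from h import *
s=get_state();c=calibration('wrist');save('wrist','w1')
P=np.array(s['tool_pos']);R=np.array(s['orientation']);print(P,np.round(R,3).tolist(),np.round(s['q'],1),s['t'])
np.save('c1.npy',np.array([c],dtype=object),allow_pickle=True)
print('pred eye pix',proj(c,[.403,.304,.127]))
E
```

```text
[0.40309609 0.30504994 0.23123141] [[-0.994, 0.107, -0.0], [0.107, 0.994, 0.0], [0.0, 0.0, -1.0]] [-41.1  18.6  -1.7 107.5   0.6  53.9  40.7] 1.1
pred eye pix (np.float64(316.11059328041864), np.float64(234.07778035065687))
```

View pics/w1.png

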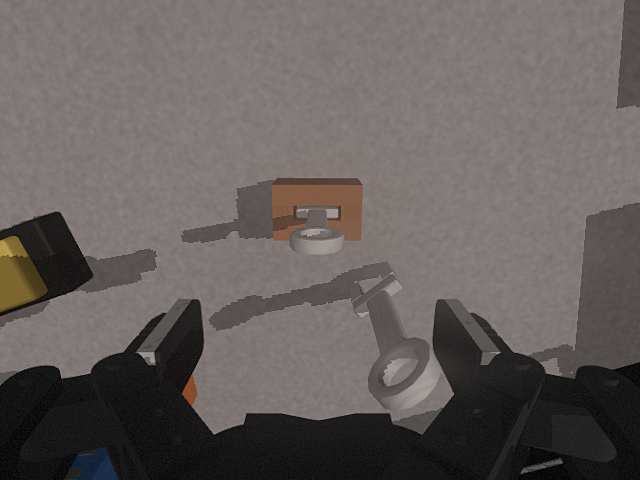

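The wrist view shows the block aligned with the image rows at (317,210), the small ring at about (317,241), and the big spanner clear to one side at about (403,373).

```bash
python3 - <<'E'
from h import *
c=np.load('c1.npy',allow_pickle=True)[0];im=cv2.imread('pics/w1.png')
hsv=cv2.cvtColor(im,cv2.COLOR_BGR2HSV)
m=cv2.inRange(hsv,(0,0,90),(180,45,255));m2=np.zeros_like(m);m2[224:258,280:355]=m[224:258,280:355]
w=cv2.inRange(hsv,(3,90,30),(16,255,255));w[:170]=0;w[250:]=0;w[:,:260]=0;w[:,375:]=0
for v in (190,200,205): x=np.where(w[v])[0];print(v,x.min(),x.max())
for u in (280,320,355): x=np.where(w[:,u])[0];print(u,x.min(),x.max())
for v in (228,232,236,240,244,248,252): x=np.where(im[v,270:370].min(1)>105)[0]+270;print(v,x.min(),x.max(),len(x))
for v in(238,241,244):print(plane(c,317,v,.127))
print('block far edge', plane(c,275,184,.045),plane(c,360,184,.045),plane(c,275,240,.045))
ct=calibration('top');cs=calibration('scene')
print('big',tri([ray(c,402,373),ray(ct,183,287),ray(cs,488,330)]))
E
```

```text
190 272 361
200 272 361
205 272 361
280 178 239
320 178 205
355 179 240
228 314 369 12
232 300 369 34
236 307 369 18
240 270 369 60
244 270 369 94
248 270 369 96
252 270 369 100
[0.4057249  0.30429365 0.127     ]
[0.40777178 0.30407326 0.127     ]
[0.40982766 0.3038519  0.127     ]
block far edge [0.37820021 0.27146107 0.045     ] [0.3858487  0.34281139 0.045     ] [0.42702429 0.26477208 0.045     ]
big [0.49019599 0.34843025 0.1577148 ]
```

Emit:
servo_tool --increments '[[[1,-0.004,0,0.04,0],[1,-0.004,0,0.08,0],[1,-0.004,0,0.11,0],[1,-0.004,0,0.125,0],[1,-0.004,0,0.125,0],[0,-0.004,0,0.125,0],[0,-0.004,0,0.125,0],[0,-0.004,0,0.125,0],[0,-0.004,0,0.125,0],[0,-0.004,0,0.125,0],[0,-0.004,0,0.125,0],[0,-0.004,0,0.125,0]]]'

```text
t: 2.65
tool_pos: [0.4079, 0.3043, 0.1071]
orientation: [[-0.994, 0.107, 0.001], [0.107, 0.994, 0.001], [-0.001, 0.001, -1.0]]
wrist_force: [-0.9, -0.2, 5.2]
gripper_width: 0.0335
finger_force: 59.1
```

Emit:
servo_tool --increments '[[[0,0,0,-0.02,0],[0,0,0,-0.045,0],[0,0,0,-0.08,0],[0,0,-0.02,-0.08,-0.02],[0,-0.02,-0.06,-0.08,-0.05],[0,-0.05,-0.1,-0.08,-0.09],[0,-0.07,-0.14,-0.08,-0.12],[0,-0.085,-0.18,-0.08,-0.143],[0,-0.097,-0.202,-0.08,-0.143],[0,-0.097,-0.202,-0.08,-0.143],[0,-0.097,-0.202,-0.08,-0.143]]]'

```text
t: 4.03
tool_pos: [0.482, 0.0935, 0.1864]
orientation: [[-0.999, -0.037, -0.0], [-0.037, 0.999, 0.0], [0.0, 0.0, -1.0]]
wrist_force: [-0.9, 0.7, -0.9]
gripper_width: 0.0335
finger_force: 60.0
```

```bash
python3 - <<'E'
from h import *
s=get_state();c=calibration('wrist');w=save('wrist','w2')
sc=save('scene','s2');t=save('top','t2')
np.save('c2.npy',np.array([c],dtype=object),allow_pickle=True)
o=np.zeros((480,800,3),np.uint8)
o[:360,:400]=cv2.resize(sc[180:270,330:430],(400,360),interpolation=cv2.INTER_CUBIC)
o[:,400:]=cv2.resize(w[180:480,200:450],(400,480))
o[360:,:400]=cv2.resize(t[225:295,260:400],(240,120)+(())).repeat(1,0)[:, :240] if False else cv2.resize(t[230:290,230:430],(400,120))
cv2.imwrite('pics/m2.png',o[:,:,::-1])
print(s['tool_pos'],np.round(s['orientation'],3).tolist(),np.round(s['q'],1),s['gripper_width'])
E
```

```text
[0.48199406 0.09348517 0.18636424] [[-0.999, -0.037, -0.0], [-0.037, 0.999, 0.0], [0.0, 0.0, -1.0]] [-15.5  20.4  -1.3 113.1   0.6  46.5  75. ] 0.033459138664097214
```

View pics/m2.png

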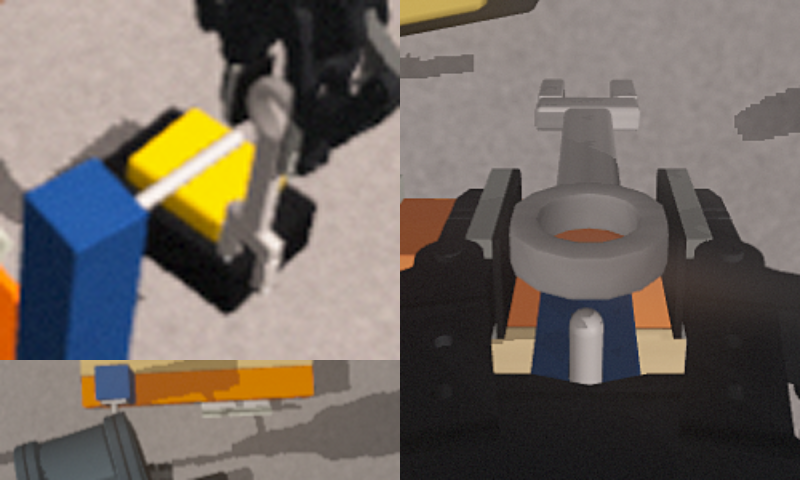

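The wrist crop shows the ring hole centre at wrist (318,321), the jaw at (318,246) and the peg tip at (316,381). The ring is straight in front of the peg; the scene view agrees.

```bash
python3 - <<'E'
from h import *
c=np.load('c2.npy',allow_pickle=True)[0]
e=plane(c,318,321,.206);print('eye@.206',e,'jaw pred',proj(c,e-[0,0,.112]),'seen 318,246')
print('peg tip@.204',plane(c,316.3,381,.204), plane(c,316.3,381,.208))
for X in([.482,.0935,.2064],[.5036,.0936,.204],[.5036,.0936,.208]):print(X,proj(c,X))
E
```

```text
eye@.206 [0.47930904 0.09330657 0.206     ] jaw pred (np.float64(317.8071453478053), np.float64(234.92031510759077)) seen 318,246
peg tip@.204 [0.5053367  0.09363501 0.204     ] [0.5024093  0.09354278 0.208     ]
[0.482, 0.0935, 0.2064] (np.float64(318.26872433707837), np.float64(328.46485039005023))
[0.5036, 0.0936, 0.204] (np.float64(316.37237623877735), np.float64(377.02439955853265))
[0.5036, 0.0936, 0.208] (np.float64(316.34048172976316), np.float64(383.8011314680912))
```

Emit:
servo_tool --increments '[[[0,-0.01,0,0.002,0],[0,-0.02,0,0.003,0],[0,-0.03,0,0.004,0],[0,-0.04,0,0.006,0],[0,-0.05,0,0.008,0],[0,-0.05,0,0.008,0],[0,-0.05,0,0.012,0],[0,-0.05,0,0.012,0]]]'

```text
t: 5.18
tool_pos: [0.5317, 0.0946, 0.174]
orientation: [[-0.999, -0.036, -0.001], [-0.036, 0.999, -0.0], [0.001, -0.0, -1.0]]
wrist_force: [-0.6, 0.2, -1.7]
gripper_width: 0.0336
finger_force: 60.0
```

Emit:
servo_tool --increments '[[[0,0,0,0.002,0],[0,0,0,0.003,0],[0,0,0,0.0035,0],[0,0,0,0.0035,0]]]'

```text
t: 5.68
tool_pos: [0.5322, 0.0947, 0.1717]
orientation: [[-0.999, -0.036, 0.001], [-0.036, 0.999, 0.0], [-0.001, 0.0, -1.0]]
wrist_force: [-3.6, -0.6, 9.0]
gripper_width: 0.0335
finger_force: 61.2
```

Emit:
servo_tool --increments '[[[0,0,0,-0.001,0],[0.6,0,0,-0.001,0],[0.8,0,0,-0.001,0],[0.8,0,0,-0.001,0],[0.8,0,0,-0.001,0],[0.8,0,0,-0.001,0],[0.8,0,0,-0.001,0]]]'

```text
t: 6.55
tool_pos: [0.5322, 0.0946, 0.1718]
orientation: [[-0.999, -0.036, -0.0], [-0.036, 0.999, -0.0], [0.0, -0.0, -1.0]]
wrist_force: [-0.3, -0.4, 0.5]
gripper_width: 0.0682
finger_force: 0.0
```

```bash
python3 - <<'E'
from h import *
c=calibration('wrist');w=save('wrist','w3');sc=save('scene','s3')
o=np.zeros((480,800,3),np.uint8)
o[:360,:400]=cv2.resize(sc[180:270,330:430],(400,360),interpolation=cv2.INTER_CUBIC)
o[:,400:]=cv2.resize(w[180:480,200:450],(400,480))
cv2.imwrite('pics/m3.png',o[:,:,::-1]);print(get_state()['gripper_width'],get_state()['wrist_force'])
E
```

```text
0.06834644036737701 [-0.1354025   0.69751759  0.59043129]
```

View pics/m3.png

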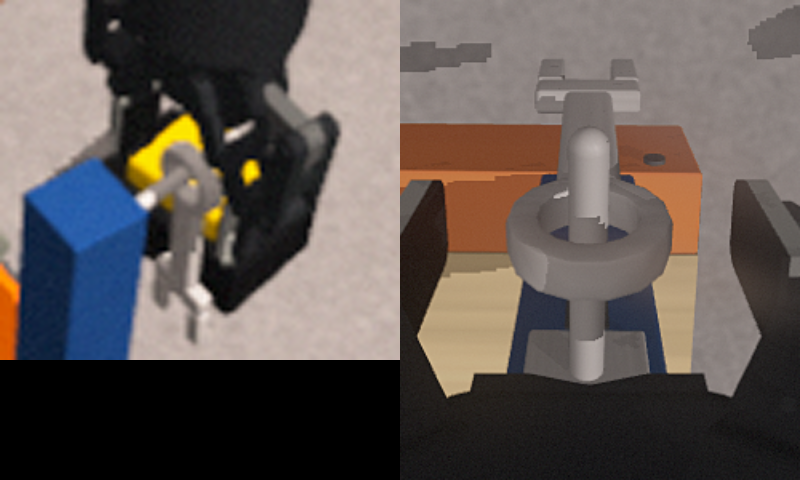

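The spanner hangs on the peg and the fingers are clear of it. The scene crop shows the ring on the peg at (190,170), and the wrist crop shows the peg through the ring at (588,210). Next I lift and go over the holder.

Emit:
servo_tool --increments '[[[0.8,0,0,-0.03,0],[0.8,0,0,-0.07,0],[0.8,0,0,-0.1,0],[0.8,0.015,-0.05,-0.1,0.17],[0.8,0.03,-0.1,-0.1,0.34],[0.8,0.045,-0.15,-0.1,0.51],[0.8,0.06,-0.2,-0.1,0.68],[0.8,0.075,-0.25,-0.09,0.85],[0.8,0.09,-0.3,-0.08,1.02],[0.8,0.1,-0.34,-0.07,1.17],[0.8,0.108,-0.364,-0.063,1.257],[0.8,0.108,-0.364,-0.063,1.257],[0.8,0.108,-0.364,-0.063,1.257]]]'

```text
t: 8.28
tool_pos: [0.4381, -0.2718, 0.2348]
orientation: [[-0.346, 0.938, 0.0], [0.938, 0.346, 0.001], [0.001, 0.0, -1.0]]
wrist_force: [-0.2, -0.3, 0.6]
gripper_width: 0.0683
finger_force: 0.0
```

```bash
python3 - <<'E'
from h import *
s=get_state();c=calibration('wrist');w=save('wrist','w4')
np.save('c4.npy',np.array([c],dtype=object),allow_pickle=True)
print(s['tool_pos'],np.round(s['q'],1),proj(c,[.437,-.273,.105]))
E
```

```text
[ 0.43811293 -0.27180275  0.23480309] [ 10.9  20.4  21.8 106.4  -9.2  54.9  57. ] (np.float64(314.54072437886254), np.float64(226.17631126430246))
```

View pics/w4.png

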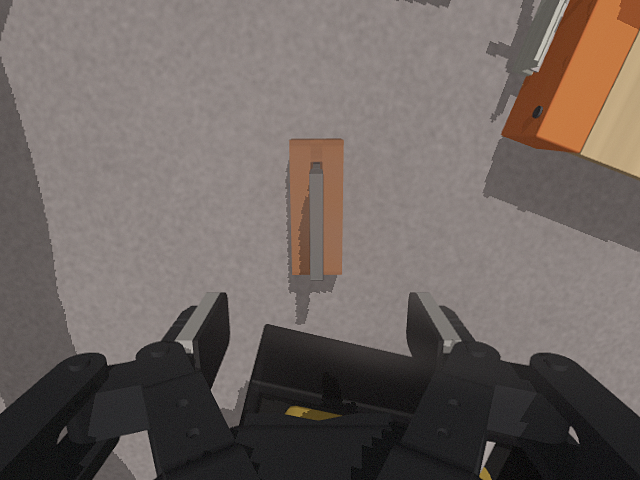

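The wrist view shows the holder's rib top from (316,173) to (317,280), straight along the image columns. The black tray edge, at row 325, is beyond the holder.

```bash
python3 - <<'E'
from h import *
c=np.load('c4.npy',allow_pickle=True)[0];s=get_state();P=np.array(s['tool_pos']);R=np.array(s['orientation'])
g=cv2.cvtColor(cv2.imread('pics/w4.png'),cv2.COLOR_BGR2HSV)
m=cv2.inRange(g,(0,0,70),(180,60,140));
for v in (180,200,220,240,260,275):
    x=[u for u in range(300,335) if g[v,u,1]<60];print(v,x[0],x[-1])
x=[v for v in range(150,300) if g[v,316,1]<60 ];print(x[0],x[-1])
a=plane(c,316,173,.105);b=plane(c,316.5,280,.105);print(a,b,np.linalg.norm(a-b),(a+b)/2)
print('tool', (R.T@((a+b)/2-P)),R.T@(b-a)); print('tray',R.T@(plane(c,340,335,.08)-P))
E
```

```text
180 309 322
200 309 322
220 309 322
240 310 322
260 310 322
275 300 334
162 299
[ 0.42485682 -0.23688215  0.105     ] [ 0.45268328 -0.31157769  0.105     ] 0.07971032477237618 [ 0.43877005 -0.27422992  0.105     ]
tool [-0.00270619 -0.00047651  0.12991907] [-7.97098585e-02  2.68813974e-04 -4.55682477e-05]
tray [-0.10332474  0.01958862  0.15487404]
```

Emit:
servo_tool --increments '[[[0.8,-0.003,0,0.05,0],[0.7,-0.003,0,0.1,0],[0.6,-0.003,0,0.14,0],[0.6,-0.003,0,0.162,0],[0.6,-0.003,0,0.162,0],[0,-0.003,0,0.162,0],[0,-0.003,0,0.162,0],[0,-0.003,0,0.162,0],[0,-0.003,0,0.162,0],[0,-0.003,0,0.162,0],[0,-0.003,0,0.162,0],[0,-0.003,0,0.162,0]]]'

```text
t: 9.82
tool_pos: [0.4391, -0.2761, 0.074]
orientation: [[-0.343, 0.939, 0.002], [0.939, 0.343, -0.001], [-0.001, 0.002, -1.0]]
wrist_force: [-1.1, 0.5, 7.1]
gripper_width: 0.0091
finger_force: 58.9
```

Emit:
servo_tool --increments '[[[0,0,0,-0.025,0],[0,0,0,-0.055,0],[0,0,0,-0.08,0],[0,0.03,0.036,-0.08,0.06],[0,0.06,0.073,-0.08,0.12],[0,0.09,0.109,-0.08,0.18],[0,0.12,0.146,-0.08,0.24],[0,0.15,0.182,-0.078,0.3],[0,0.162,0.197,-0.076,0.314],[0,0.162,0.197,-0.076,0.314],[0,0.162,0.197,-0.076,0.314],[0,0.162,0.197,-0.076,0.314]]]'

```text
t: 11.32
tool_pos: [0.5675, -0.0576, 0.1492]
orientation: [[-0.034, 0.999, 0.0], [0.999, 0.034, -0.0], [-0.0, 0.0, -1.0]]
wrist_force: [-0.3, 0.3, 0.6]
gripper_width: 0.0092
finger_force: 58.5
```

```bash
python3 - <<'E'
from h import *
s=get_state();c=calibration('wrist');w=save('wrist','w5');sc=save('scene','s5');t=save('top','t5')
np.save('c5.npy',np.array([c],dtype=object),allow_pickle=True)
print(s['tool_pos'],np.round(s['orientation'],3).tolist(),s['gripper_width'],np.round(s['q'],1))
o=np.zeros((600,800,3),np.uint8)
o[:400,:]=cv2.resize(w[0:320],(800,400))
o[400:,:400]=cv2.resize(sc[180:280,270:470],(400,200),interpolation=cv2.INTER_CUBIC)
o[400:,400:]=cv2.resize(t[200:300,230:430],(400,200),interpolation=cv2.INTER_CUBIC)
cv2.imwrite('pics/m5.png',o[:,:,::-1])
E
```

```text
[ 0.56752438 -0.05761807  0.14922289] [[-0.034, 0.999, 0.0], [0.999, 0.034, -0.0], [-0.0, 0.0, -1.0]] 0.009200383313524562 [-15.4  31.4  25.5 105.2 -17.7  47.4  20.9]
```

View pics/m5.png

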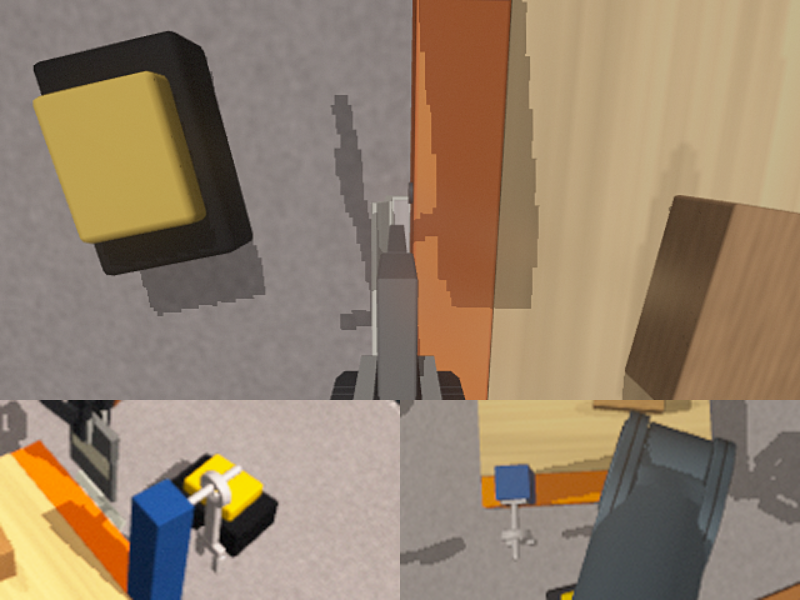

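The picture shows the holder held straight. Its foot end is at wrist ≈(317,182), the beam's top edge runs from (331,0) to (330,160), and the lip's near end is at ≈(312,160). The spanner still hangs in both outer views. I'll put numbers on the alignment.

```bash
python3 - <<'E'
from h import *
c=np.load('c5.npy',allow_pickle=True)[0];s=get_state();P=np.array(s['tool_pos']);R=np.array(s['orientation'])
im=cv2.imread('pics/w5.png');h=cv2.cvtColor(im,cv2.COLOR_BGR2HSV)
T=lambda X:np.round(R.T@(X-P),4)
for v in (20,80,140):
    x=[u for u in range(310,350) if h[v,u,1]>150];print('beam',v,x[0],T(plane(c,x[0],v,.065)))
for v in (155,158,162,166,170,180,184,188,195): print(v,[(int(a[0]),int(a[2])) for a in h[v,290:336:3]][:16] and ' '.join(f'{int(a[1])}/{int(a[2])}' for a in h[v,290:338:3]))
print('foot end',T(plane(c,311,181.5,.085)),T(plane(c,323,181.5,.085)))
print('lip end front top',T(plane(c,297.6,163,.05)),'back end', T(plane(c,327,158,.05)))
cv2.imwrite('pics/z5.png',cv2.resize(im[140:300,280:345],(325,800)[:1]+(800,),interpolation=cv2.INTER_CUBIC)[:600] if 0 else cv2.resize(im[140:240,270:350],(640,600)[:1]+(600,),interpolation=cv2.INTER_CUBIC))
E
```

```text
beam 20 330 [0.1225 0.0072 0.0841]
beam 80 330 [0.0927 0.0074 0.0841]
beam 140 329 [0.0608 0.007  0.0841]
155 25/102 23/142 22/138 27/141 25/141 23/144 23/145 27/142 26/140 25/141 29/141 25/144 40/114 23/87 164/191 156/188
158 28/100 22/142 20/139 23/143 22/142 25/145 26/146 26/145 19/189 17/190 19/190 17/190 22/152 35/81 163/191 155/188
162 25/103 31/100 23/153 22/165 27/131 31/124 29/125 27/150 19/188 23/170 21/172 22/176 28/128 83/74 160/190 155/188
166 25/104 33/102 22/138 21/185 28/120 27/125 31/123 24/151 19/187 20/168 21/171 22/175 23/170 143/109 158/190 151/189
170 25/102 30/101 24/140 23/154 26/120 29/122 31/125 25/150 31/132 23/169 21/173 20/175 21/173 156/103 161/190 151/191
180 28/102 26/100 33/99 24/136 28/120 31/122 29/122 28/136 41/94 35/96 35/94 22/153 20/175 158/116 150/146 154/149
184 29/106 29/105 26/99 24/139 33/100 30/121 27/122 29/105 38/94 38/93 38/94 26/129 18/174 161/117 155/146 160/148
188 30/102 27/104 26/100 22/137 33/101 31/123 29/123 32/97 33/92 36/93 35/95 44/81 16/175 163/114 158/145 155/151
195 28/102 30/102 34/98 25/135 31/99 29/124 30/120 41/94 30/93 43/95 43/94 36/92 14/177 158/102 166/191 158/189
foot end [ 0.04   -0.0029  0.064 ] [0.04   0.0035 0.0641]
lip end front top [ 0.0465 -0.0117  0.099 ] back end [0.0495 0.0063 0.0991]
```

View pics/z5.png

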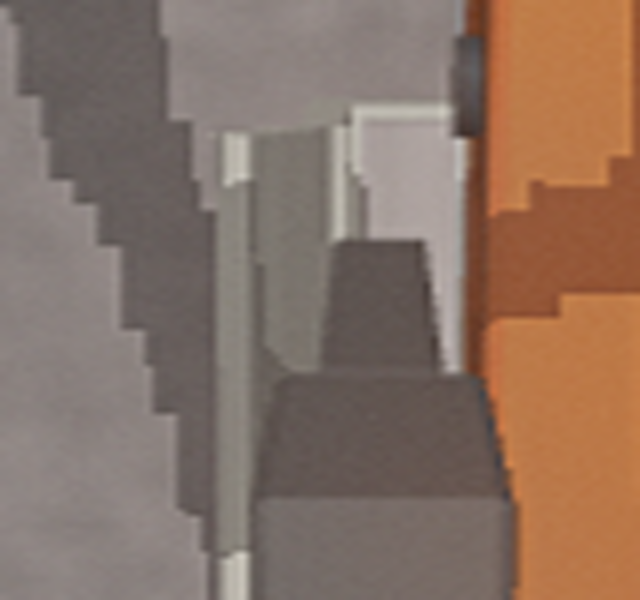

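Emit:
servo_tool --increments '[[[0,0.001,0.002,0,0],[0,0.001,0.002,0,0],[0,0.001,0.002,0.015,0],[0,0.001,0.002,0.03,0],[0,0.001,0.002,0.04,0],[0,0.001,0.002,0.045,0],[0,0.001,0.002,0.05,0],[0,0.001,0.002,0.05,0]]]'

```text
t: 12.48
tool_pos: [0.5699, -0.0551, 0.0986]
orientation: [[-0.036, 0.999, -0.0], [0.999, 0.036, -0.0], [-0.0, -0.0, -1.0]]
wrist_force: [0.1, -0.5, 0.2]
gripper_width: 0.0089
finger_force: 58.5
```

Emit:
servo_tool --increments '[[[0,0,0,0.005,0],[0,0,0,0.009,0],[0,0,0,0.012,0],[0,0,0,0.014,0],[0,0,0,0.016,0],[0,0,0,0.016,0]]]'

```text
t: 13.22
tool_pos: [0.57, -0.055, 0.0831]
orientation: [[-0.036, 0.999, 0.0], [0.999, 0.036, 0.0], [0.0, 0.0, -1.0]]
wrist_force: [-2.2, 1.5, 6.5]
gripper_width: 0.0092
finger_force: 59.7
```

Emit:
servo_tool --increments '[[[0,0,0,0.001,0],[0,0,0,0.002,0],[0,0,0,0.003,0],[0,0,0,0.0035,0],[0,0,0,0.0035,0]]]'

```text
t: 13.85
tool_pos: [0.5704, -0.0551, 0.0818]
orientation: [[-0.036, 0.999, 0.002], [0.999, 0.036, 0.001], [0.001, 0.002, -1.0]]
wrist_force: [-8.1, 1.8, 32.4]
gripper_width: 0.0089
finger_force: 63.4
```

Emit:
servo_tool --increments '[[[0,0,0,-0.001,0],[0,0,0,-0.001,0],[0,0,0,-0.001,0]]]'

```text
t: 14.22
tool_pos: [0.5702, -0.0551, 0.082]
orientation: [[-0.036, 0.999, 0.001], [0.999, 0.036, 0.001], [0.001, 0.001, -1.0]]
wrist_force: [-4.6, 1.5, 20.3]
gripper_width: 0.0094
finger_force: 61.6
```

```bash
python3 - <<'E'
from h import *
w=save('wrist','w6');sc=save('scene','s6');s=get_state();print(s['tool_pos'],s['wrist_force'],s['finger_force'],s['t'])
o=np.zeros((480,800,3),np.uint8)
o[:,:320]=cv2.resize(w,(320,240)).repeat(2,0) if 0 else 0
o[:360,:480]=cv2.resize(w,(480,360));o[:320,480:]=cv2.resize(sc[180:280,280:380+0],(320,320),interpolation=cv2.INTER_CUBIC)
cv2.imwrite('pics/m6.png',o[:360,:,::-1])
E
```

```text
[ 0.57021806 -0.05509407  0.08194484] [-5.01341783  2.13635334 20.47711255] 61.636521220207214 14.325
```

View pics/m6.png

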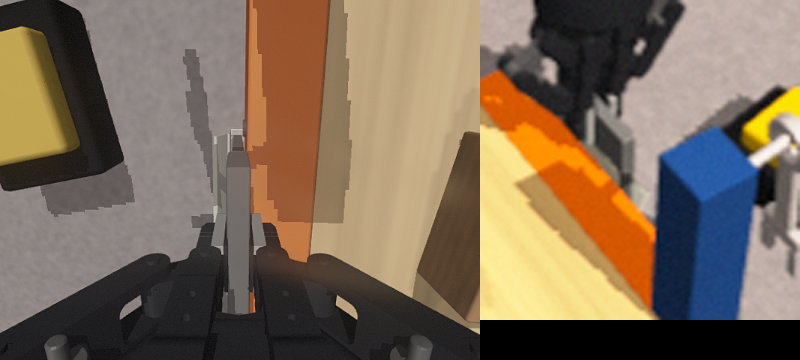

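The holder is upright behind the lip at (237,190), pressed with 20 N, and the spanner still hangs on the peg at the right edge of the scene crop. I'm handing the job in.

```bash
python3 -c "
from rig import *
print(job_done())"
```

```text
the job is handed in; nothing more can be done
None
```

The spanner hangs by its ring on the peg, released, and the label holder is still gripped and pressed down behind the lip with about 20 N; the job was handed in at about 14 s, and no verdict came back.

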